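Load the bottle carrier, leave the look-alikes

TASK

Load the light grey bottle carrier: seat the green vial adapter fully down in its green-edged seat with the lug in the notch and stand the white-capped vial in it, stand the small bottle with the pink liquid in the middle bay and the large blue-capped bottle in the large end bay. Everything must end upright, resting on the floor of its own place. Leave the small bottle with colourless contents, the orange-capped bottle, the black-capped vial, the timer and the tape roll where they are.

Things in the scene. Friction and masses are not known exactly. Their poses are not given: they have to be found in the camera images.
- carrier: Pale grey carrier fixed to bench, 97 (x) by 254 (y) mm plus end grips; origin: centre of underside; z up, +x away from the robot at yaw 0. Floor 5 mm thick. Bay centres at x=0: large y=+78.5 (87x87 inside), middle y=-6 (72x72), both with walls to z=27; green-edged seat y=-84.5 (75x75, edge to z=19; divider to the middle bay z=27). Notch, 17 wide and down to the floor, in the middle of the seat's -x edge.
- adapter_mid (a point): Green vial adapter, 38 mm high, 150 g: flange 70x70x8 mm, on it a boss 50x50 mm to grip, with a round well 35 mm wide, 18 deep (its floor 20 above the underside). White lug 12 wide, 8 high sticks out 10 mm from the flange's -x side; fits the seat one way, turned as the carrier, 2.5 mm play a side. Point: on its axis, 19 mm above its underside; z up, axes along its sides.
- vial_white_mid (a point): White-capped small glass vial, 23 mm in diameter, 44 mm high, standing upright; round. Its cap and neck, from 28 mm to the top, are 18.4 mm in diameter. This point is its centre, 22 mm above its underside; z up. It is to stand in the adapter's well.
- vial_black_mid (a point): Black-capped small glass vial of the same shape and size (23 x 44 mm); does not belong in the carrier. This point is its centre, 22 mm above its underside; z up.
- bottle_pink_mid (a point): Small blue-capped bottle with pink liquid, 56 mm in diameter, 105 mm high, upright on the bench, closed, round. Neck and cap, from 67 mm above the underside to the top, are 34.8 mm wide: grip there from above. Point: its centre, 52.5 mm above its underside; z up. It belongs in the middle bay.
- bottle_clear_mid (a point): Small blue-capped bottle with colourless contents, 56 mm in diameter, 105 mm high, upright on the bench, closed, round. Neck and cap, from 67 mm above the underside to the top, are 34.8 mm wide: grip there from above. Point: its centre, 52.5 mm above its underside; z up. It does not belong in the carrier.
- bottle_blue_mid (a point): Large blue-capped bottle, 69 mm in diameter, 138 mm high, upright on the bench, closed, round. Neck and cap, from 88 mm above the underside to the top, are 42.8 mm wide: grip there from above. Point: its centre, 69 mm above its underside; z up. It belongs in the large bay.
- bottle_orange_mid (a point): Large orange-capped bottle, 69 mm in diameter, 135 mm high, upright on the bench, closed, round. Neck and cap, from 86 mm above the underside to the top, are 42.8 mm wide: grip there from above. Point: its centre, 67.5 mm above its underside; z up. It does not belong in the carrier.
- timer_mid (a point): White digital bench timer, 66 x 66 x 20 mm, lying loose on the bench behind the carrier; a bystander. This point is its centre, 10 mm above its underside; z up.
- tape_mid (a point): Roll of cream label tape lying flat and loose behind the carrier, 96 mm in diameter, 19 mm high; a bystander. This point is its centre, 9.5 mm above its underside; z up.
Not all that is in view belongs to the job. Leave any brown or red look-alike of the part that bears bottle_pink_mid alone.

How it is judged:
By the outcome, as a careful person would: the job done as asked, in the order asked, and still so for the second after the job is handed in, with the robot touching nothing.
It also fails if it takes over 109 s, if anything falls off the work surface, if the arm or the gripper's body presses on something with over 40 N, if the wrist force passes 120 N, or if a joint passes its speed limit or range.

ROBOT

A 6-joint arm with a two-finger parallel gripper is mounted at the origin on a cart in front of the work surface, level with it; the furniture and walls round the work are solid. World frame = base frame: x ahead of the robot, y to its left, z up, the work surface at z = 0. Lengths are in mm, angles in rad, forces in N, time in s.
With the tool pointing down it reaches from about 275 to 750 mm from the base axis. Payload 10.2 kg.
Tool frame: the origin (TCP) lies at the very end of the fingers, on their centre line; the grasp point (between the pads) lies 19 mm behind it (arm.tcp_to_grasp is the distance from the TCP to the grasp point, in mm); z points along the fingers, y is the line along which they close (so a half turn about z gives the same grasp; the last joint's range is limited). The gripper opens to 85 mm and grips with 20 to 120 N. Pads are 22 mm wide; open, the fingers measure 114 mm over their backs; the gripper's body (76 mm by 85 mm) begins 54 mm behind the grasp point. The pads swing forward as they close: fully open they stand 13 mm farther back than shut.
Start: joints at [0.951, 0.313, 1.498, -0, 1.331, -0.223], TCP at [202.909, 484.21, 231.294] pointing down, gripper open.
Joint ranges: [-2.94, 2.94], [-0.97, 2.17], [0.19, 2.56], [-1.23, 4.37], [0.02, 3.11], [-2.88, 2.88]. Speed limits (rad/s): [2.39, 2.39, 3.01, 3.14, 3.14, 3.14].

INTERFACE

Orientations are given as [roll, pitch, yaw] about the fixed x, y, z axes, in that order (R = Rz(yaw) Ry(pitch) Rx(roll)).
In Python, from workcell import arm gives the robot as it stands.
- The arm moves only by the tool play_rows, never from a script. Its argument "series" is one flat list of numbers, 6 for each row, row after row: the shift along the tool's x, y, z in m, then the turn, a rotation vector about the tool's x, y, z in degrees. In form: [dx, dy, dz, wx, wy, wz, dx, dy, dz, wx, wy, wz, ...]. A call has 1 to 12 rows; each row shifts and turns the commanded pose from where the row before left it, along the tool's axes as they then stand; what a row does not reach is not made up. A row lasts 1/12 s, in which the tool goes at most 41.7 mm and 7.16 degrees, less where a joint would pass 70% of its speed; a pose out of reach is approached as far as the arm can. A call with a gripper value outside its range is refused whole. "fingers" is the closure, from -1 (fully open) to 1 (shut), so that 0 is half open, set as the call begins (left out, the last holds). The fingers move at their own pace and stop on an object; "newtons" is the grip in N (left out, the last holds). Time passes only in rows, so rows that do not move let the fingers close. It gives the time, the measured TCP pose, the force, the opening and the grip force at its end, in the units of the state.
- arm.observe(): the state, without advancing time (a new reading comes with each control period).
- arm.grab_frame(name): name is "side" or "top"; returns a dict with "image" (420x560x3 uint8, red, green, blue), "intrinsics" (3x3 intrinsics, pixels), "eye" and "orientation" of the camera in the world. Camera axes: x right, y down, z forward; pixel columns grow to the right and rows downward; lengths in mm; the calibration is good to about 2 mm. A picture is of the moment at which its call begins. There is no depth.
- arm.finish_job(): hands the job in; it is judged then, once.
The state is a dict: "clock": time; "joint_pos": joint angles; "qd": joint speeds; "tau": joint torques, N m; "eef_pos": TCP position; "ee_rot": TCP orientation; "contact_force": force on the tool from outside, world axes, zero at the start; "moment": the same for the moment, N m; "grip_width": opening from 0.0 (shut) to 1.0 (fully open); "grasp_force": force on a finger pad.
Only numpy, scipy, OpenCV 4.12 (cv2) and the standard library are available. Lean on these libraries where they do the work, as an engineer would, in place of code of your own. Each camera call takes 0.05 s, during which the arm holds its last target. There are 200 camera calls.

## Working session

There is one attempt and no reset: what is moved stays moved. The work goes in short steps, Python scripts to look and compute and a tool call to move; the robot and the scene stay as the last step left them, time stands still between calls to the robot, and variables do not carry over. Pictures are saved under pics/ and viewed, at most 14 in all, crops included, and the job is handed in when it is done.

Besides the shell and the picture viewer there is one more tool, called after "Emit:" as name(argument=value, ...) on one line, values as JSON. play_rows: Moves the arm, as the interface text tells. Its arguments: {"type":"object","properties":{"series":{"type":"array","items":{"type":"number"}},"fingers":{"type":"number"},"newtons":{"type":"number"}},"required":["series"]}

```bash
mkdir -p pics; ls; cat > h.py <<'E'
import numpy as np, cv2
from workcell import arm
def grab(n,f):
    d=arm.grab_frame(n); cv2.imwrite(f,d["image"][:,:,::-1]); return d
def ray(d,u,v,z):
    K=np.array(d["intrinsics"]);R=np.array(d["orientation"]);e=np.array(d["eye"])
    if R.shape!=(3,3):
        from scipy.spatial.transform import Rotation as Ro
        R=Ro.from_euler('xyz',R).as_matrix()
    w=R@np.linalg.inv(K)@[u,v,1]; return e+w*(z-e[2])/w[2]
def proj(d,p):
    K=np.array(d["intrinsics"]);R=np.array(d["orientation"])
    if R.shape!=(3,3):
        from scipy.spatial.transform import Rotation as Ro
        R=Ro.from_euler('xyz',R).as_matrix()
    q=K@R.T@(np.array(p)-np.array(d["eye"])); return q[:2]/q[2]
E
python3 - <<'E'
from h import *
import pickle
for n in("top","side"):
    d=grab(n,f"pics/{n}0.png"); print(n,d["intrinsics"],d["eye"],d["orientation"]); pickle.dump({k:d[k] for k in d},open(n+"0.pkl","wb"))
    cv2.imwrite(f"pics/{n}0b.png",cv2.resize(cv2.imread(f"pics/{n}0.png"),(800,600),interpolation=cv2.INTER_CUBIC))
print(arm.observe())
E
```

```text
pics
top [[440.24338988   0.         276.10426345]
 [  0.         440.24338988 204.00126286]
 [  0.           0.           1.        ]] [ 312.39118095  -61.12452256 1355.86428722] [-2.91958962  0.00486429 -1.67470643]
side [[499.48920209   0.         276.58177507]
 [  0.         499.48920209 212.32654063]
 [  0.           0.           1.        ]] [  217.92090589 -1020.20800133   762.92996953] [-2.15811765 -0.01254917 -0.34923104]
{'clock': 0.1, 'joint_pos': array([ 9.50602942e-01,  3.13400905e-01,  1.49834361e+00, -2.64321450e-06,
        1.33102134e+00, -2.23382801e-01]), 'qd': array([-0.00081986, -0.00269595, -0.00106336, -0.0009417 ,  0.00145191,
       -0.00066697]), 'tau': array([ 1.14169314e-03, -4.12907374e+01, -2.60141820e+01, -2.77028830e-04,
        3.06313115e-03,  3.87344096e-05]), 'eef_pos': array([202.76866935, 484.01448646, 230.79538775]), 'ee_rot': array([-3.14044803e+00, -2.57396949e-04,  2.74478255e+00]), 'contact_force': array([-0.10505206, -0.06127754, -0.51185746]), 'moment': array([-0.037311  ,  0.00469282, -0.01221891]), 'grasp_force': 0.0, 'grip_width': 0.9946546613865525}
```

View pics/top0b.png

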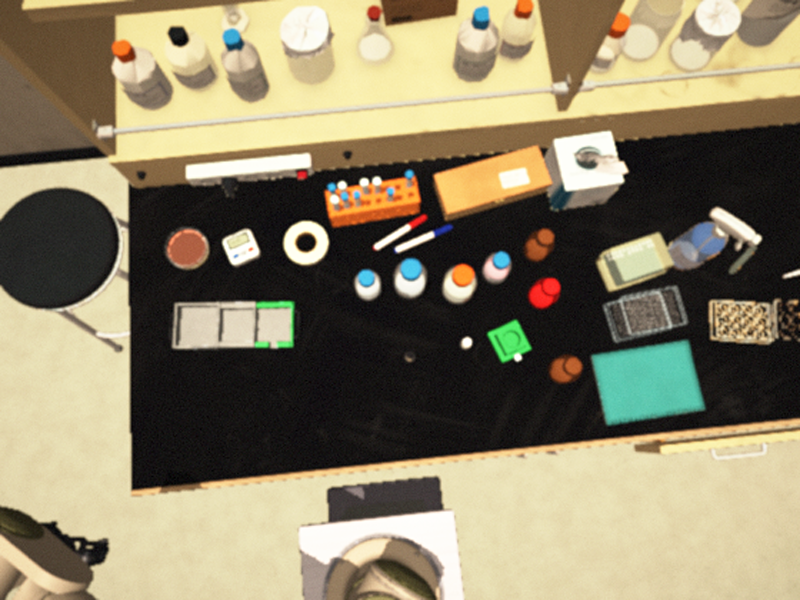

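View pics/side0b.png

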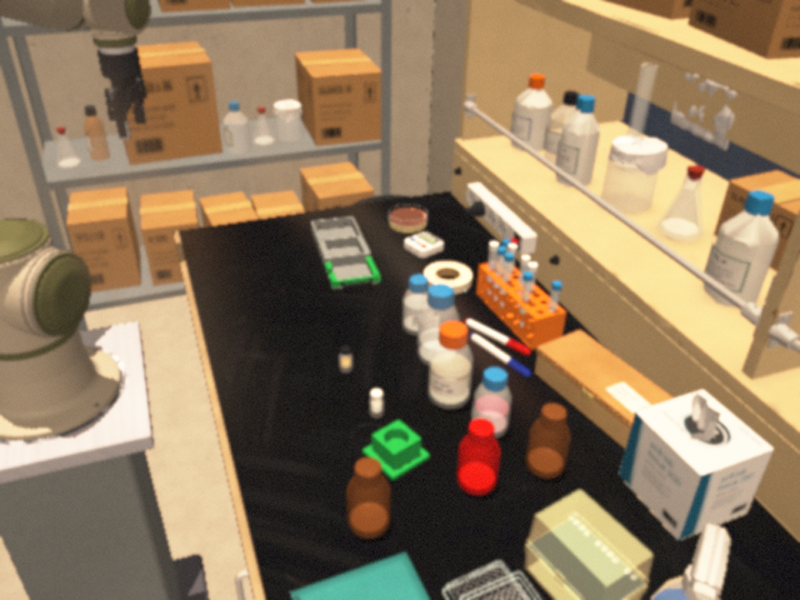

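Top view (800×600 picture): carrier at (234,326) with its green seat at the right (275,326). In the row behind it stand clear (368,283), large blue (410,275), orange (460,280) and pink (497,265). Brown and red look-alikes are at (540,243), (545,292) and (566,370). White vial at (467,343), black vial at (409,357), adapter at (510,341) with its lug towards (517,357). I'll confirm these in enlarged crops.

```bash
python3 - <<'E'
import cv2
im=cv2.imread("pics/top0.png")
cv2.imwrite("pics/c1.png",cv2.resize(im[165:265,240:400],None,fx=5,fy=5,interpolation=cv2.INTER_CUBIC))
cv2.imwrite("pics/c2.png",cv2.resize(im[200:255,112:217],None,fx=7,fy=7,interpolation=cv2.INTER_CUBIC))
im=cv2.imread("pics/side0.png")
cv2.imwrite("pics/c3.png",cv2.resize(im[180:340,210:390],None,fx=3.7,fy=3.7,interpolation=cv2.INTER_CUBIC))
E
```

```text
(no output)
```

View pics/c1.png

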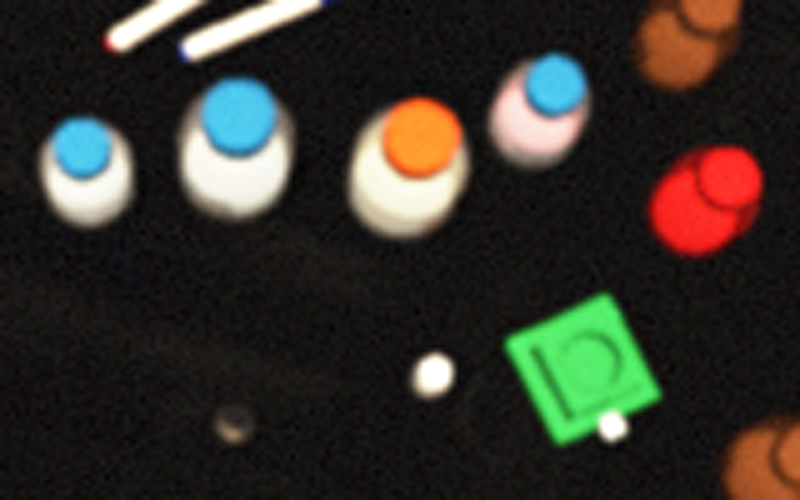

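View pics/c2.png

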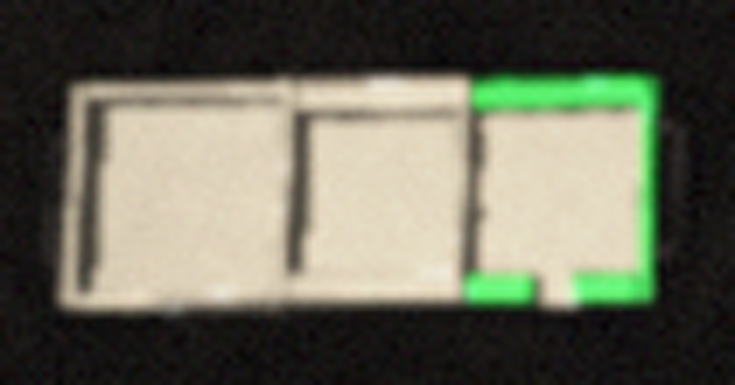

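View pics/c3.png

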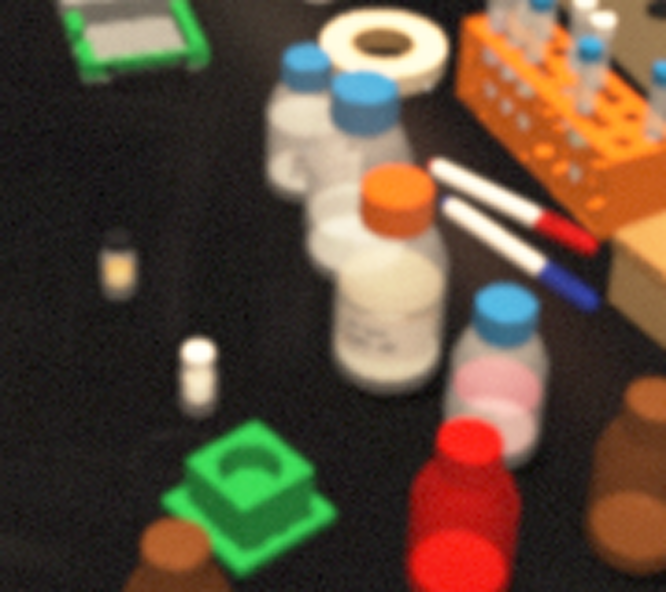

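Crop 1: pink bottle cap (556,84), the only blue cap over pink liquid. The others are red (730,177), brown (710,12), clear (82,147) and orange (424,137). Large blue (239,116), white vial (434,373), black vial (236,420). Adapter corners (607,294), (505,343), (562,445), (661,397), lug (613,427). Crop 2 gives the carrier corners, and the notch at (556,290) points towards the robot. Crop 3 (side) confirms the pink liquid under the blue cap at (507,310).

```bash
cat > m.py <<'E'
from h import *
import pickle
T=pickle.load(open("top0.pkl","rb"));S=pickle.load(open("side0.pkl","rb"))
def c(d,p,f,o,z): 
    return ray(d,(p[0]+.5)/f-.5+o[0],(p[1]+.5)/f-.5+o[1],z)[:2].round(1)
A=lambda p,z:c(T,p,5,(240,165),z)
B=lambda p,z:c(T,p,7,(112,200),z)
C=lambda p,z:c(S,p,3.7,(210,180),z)
for n,p,z,q in [("pink",(556,84),105,(507,297)),("blue",(239,116),138,(364,85)),("clear",(82,147),105,(305,55)),("orange",(424,137),135,(398,178)),("wvial",(434,371),44,(199,348)),("bvial",(236,418),44,(119,238)),("red",(730,177),105,(468,437))]:
    print(n,A(p,z),C(q,z))
cs=[A(p,8) for p in[(607,294),(505,343),(562,445),(661,397)]]
print("adapter",cs,np.mean(cs,0),"lug",A((613,427),8),"side",[C(q,8) for q in [(335,513),(163,497),(240,576)]],"well side",C((250,464),38))
for i in range(4): d=cs[(i+1)%4]-cs[i]; print(np.linalg.norm(d),np.degrees(np.arctan2(d[1],d[0])))
k=[B((72,82),27),B((58,308),27),B((652,303),19),B((655,80),19)];print("carrier",k,"notch",B((556,288),19))
for i in range(4): d=k[(i+1)%4]-k[i]; print(np.linalg.norm(d),np.degrees(np.arctan2(d[1],d[0])))
E
python3 m.py
```

```text
pink [ 638.7 -310.2] [ 640.9 -309.9]
blue [ 630.3 -120.8] [ 629.8 -126.1]
clear [629.9 -28.9] [628.4 -30.9]
orange [ 607.6 -224.8] [ 610.9 -221.9]
wvial [ 485.3 -224.4] [ 485.6 -227.1]
bvial [ 469.6 -103.2] [ 471.8 -108.7]
red [ 572.3 -403. ] [ 570.7 -405.4]
adapter [array([ 526.6, -341.9]), array([ 502.8, -274.8]), array([ 436.7, -300.9]), array([ 459.6, -365.5])] [ 481.425 -320.775] lug [ 444.4 -333.5] side [array([ 525.7, -345.6]), array([ 438.7, -302. ]), array([ 459.8, -371.6])] well side [ 483.1 -322.4]
71.19585662101409 109.52931528495795
71.06630706600703 -158.4531036688991
68.53882111621124 -70.48113483537807
71.03492098960905 19.404241748644935
carrier [array([638.4, 390.3]), array([538.6, 399.1]), array([515. , 143.5]), array([614.1, 135.4])] notch [526.  184.8]
100.18722473449392 174.96089995313858
256.6872026416588 -95.27526375747834
99.43047822473754 -4.672718872974624
256.05565801208144 84.55436427748757
```

```bash
cat > p.py <<'E'
# usage: p.py step_mm x,y,z,yawdeg ...   -> rows from measured pose, rounded to 1 mm / 0.1 deg
import sys,numpy as np
from workcell import arm
s=arm.observe(); P=np.array(s["eef_pos"],float); yaw=np.degrees(s["ee_rot"][2]); rows=[]
step=float(sys.argv[1])
for w in sys.argv[2:]:
    t=np.array([float(v) for v in w.split(",")]); P0=P.copy();y0=yaw
    dy=(t[3]-y0+180)%360-180
    n=max(1,int(np.ceil(max(np.linalg.norm(t[:3]-P0)/step,abs(dy)/6.5))))
    for i in range(1,n+1):
        g=P0+(t[:3]-P0)*i/n-P; a=np.radians(yaw)
        d=np.round([g@[np.cos(a),np.sin(a),0]/1000,g@[np.sin(a),-np.cos(a),0]/1000,-g[2]/1000],3)
        wz=round(-(y0+dy*i/n-yaw),1)
        rows.append([*d,0,0,wz])
        P=P+1000*(d[0]*np.array([np.cos(a),np.sin(a),0])+d[1]*np.array([np.sin(a),-np.cos(a),0])-d[2]*np.array([0,0,1])); yaw-=wz
print("at",np.round(s["eef_pos"],1),round(float(np.degrees(s["ee_rot"][2])),1),"t",round(s["clock"],1),"F",np.round(s["contact_force"],1),"end",P.round(1),round(yaw,1))
for i in range(0,len(rows),12): print("["+",".join("%g"%(v+0) for r in rows[i:i+12] for v in r)+"]",len(rows[i:i+12]))
E
python3 p.py 32 481,-322,150,110
```

```text
at [202.8 484.  230.8] 157.3 t 0.1 F [-0.1 -0.1 -0.5] end [ 481.  -321.6  149.8] 110.0
[-0.021,-0.024,0.003,0,0,1.8,-0.022,-0.022,0.003,0,0,1.7,-0.022,-0.023,0.003,0,0,1.8,-0.023,-0.021,0.003,0,0,1.7,-0.024,-0.021,0.003,0,0,1.8,-0.025,-0.02,0.003,0,0,1.7,-0.025,-0.019,0.003,0,0,1.8,-0.025,-0.019,0.003,0,0,1.7,-0.026,-0.018,0.003,0,0,1.8,-0.027,-0.017,0.003,0,0,1.7,-0.027,-0.016,0.003,0,0,1.8,-0.028,-0.015,0.003,0,0,1.7] 12
[-0.028,-0.014,0.003,0,0,1.8,-0.028,-0.014,0.003,0,0,1.7,-0.029,-0.013,0.003,0,0,1.8,-0.029,-0.011,0.003,0,0,1.7,-0.03,-0.011,0.003,0,0,1.8,-0.03,-0.01,0.003,0,0,1.7,-0.03,-0.009,0.003,0,0,1.8,-0.031,-0.009,0.003,0,0,1.7,-0.031,-0.007,0.003,0,0,1.8,-0.031,-0.006,0.003,0,0,1.7,-0.031,-0.005,0.003,0,0,1.8,-0.031,-0.005,0.003,0,0,1.7] 12
[-0.031,-0.003,0.003,0,0,1.8,-0.032,-0.003,0.003,0,0,1.7,-0.031,-0.001,0.003,0,0,1.8] 3
```

Emit:
play_rows(series=[-0.021,-0.024,0.003,0,0,1.8,-0.022,-0.022,0.003,0,0,1.7,-0.022,-0.023,0.003,0,0,1.8,-0.023,-0.021,0.003,0,0,1.7,-0.024,-0.021,0.003,0,0,1.8,-0.025,-0.02,0.003,0,0,1.7,-0.025,-0.019,0.003,0,0,1.8,-0.025,-0.019,0.003,0,0,1.7,-0.026,-0.018,0.003,0,0,1.8,-0.027,-0.017,0.003,0,0,1.7,-0.027,-0.016,0.003,0,0,1.8,-0.028,-0.015,0.003,0,0,1.7], fingers=-1)

```text
clock: 1.1
eef_pos: [326.8, 124.3, 195.1]
ee_rot: [3.142, 0.0, 2.377]
contact_force: [1.0, 0.4, 0.2]
grip_width: 1.001
grasp_force: 0.0
```

Emit:
play_rows(series=[-0.028,-0.014,0.003,0,0,1.8,-0.028,-0.014,0.003,0,0,1.7,-0.029,-0.013,0.003,0,0,1.8,-0.029,-0.011,0.003,0,0,1.7,-0.03,-0.011,0.003,0,0,1.8,-0.03,-0.01,0.003,0,0,1.7,-0.03,-0.009,0.003,0,0,1.8,-0.031,-0.009,0.003,0,0,1.7,-0.031,-0.007,0.003,0,0,1.8,-0.031,-0.006,0.003,0,0,1.7,-0.031,-0.005,0.003,0,0,1.8,-0.031,-0.005,0.003,0,0,1.7])

```text
clock: 2.1
eef_pos: [450.2, -233.9, 158.8]
ee_rot: [-3.141, -0.001, 2.01]
contact_force: [0.3, 0.4, 0.5]
grip_width: 1.0
grasp_force: 0.0
```

Emit:
play_rows(series=[-0.031,-0.003,0.003,0,0,1.8,-0.032,-0.003,0.003,0,0,1.7,-0.031,-0.001,0.003,0,0,1.8,0,0,0,0,0,0,0,0,0,0,0,0])

```text
clock: 2.52
eef_pos: [480.8, -322.1, 149.2]
ee_rot: [-3.141, -0.002, 1.918]
contact_force: [-1.3, -0.6, -0.2]
grip_width: 0.998
grasp_force: 0.0
```

```bash
python3 p.py 20 482,-322,14,110; python3 - <<'E'
from h import *
d=grab("side","pics/s1.png"); im=cv2.imread("pics/s1.png")
cv2.imwrite("pics/s1c.png",cv2.resize(im[180:340,210:390],None,fx=3.7,fy=3.7,interpolation=cv2.INTER_CUBIC))
E
```

```text
at [ 480.8 -322.1  149.2] 109.9 t 2.5 F [-1.3 -0.6 -0.2] end [ 481.8 -321.7   14.2] 110.0
[0,0,0.019,0,0,0,0,0,0.02,0,0,0,0,0,0.019,0,0,0,0,0.001,0.019,0,0,-0.1,0,0,0.02,0,0,0,0,0,0.019,0,0,0,0,0,0.019,0,0,0] 7
```

View pics/s1c.png

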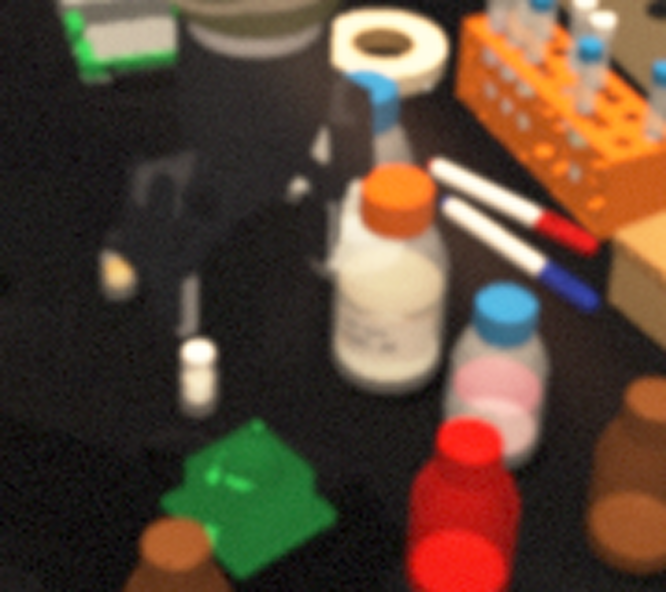

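The gripper is open above the adapter, which lies in its shadow at (250,500). Tracking is accurate to about 1 mm, so I descend and grip.

Emit:
play_rows(series=[0,0,0.019,0,0,0,0,0,0.02,0,0,0,0,0,0.02,0,0,0,0,0.001,0.02,0,0,0,0,0,0.02,0,0,0,0,0,0.02,0,0,0,0,0,0.015,0,0,0,0,0,0,0,0,0,0,0,0,0,0,0])

```text
clock: 3.32
eef_pos: [482.0, -320.1, 16.6]
ee_rot: [-3.141, -0.001, 1.92]
contact_force: [-0.2, 0.3, 0.5]
grip_width: 1.001
grasp_force: 0.0
```

Emit:
play_rows(series=[0,0,0,0,0,0,0,0,0,0,0,0,0,0,0,0,0,0,0,0,0,0,0,0,0,0,0,0,0,0,0,0,0,0,0,0,0,0,0,0,0,0,0,0,0,0,0,0], fingers=1, newtons=35)

```text
clock: 3.98
eef_pos: [482.5, -321.4, 17.5]
ee_rot: [3.141, 0.001, 1.919]
contact_force: [-1.2, 1.4, 6.4]
grip_width: 0.578
grasp_force: 37.1
```

Emit:
play_rows(series=[0,0,-0.005,0,0,0,0,0,-0.01,0,0,0,0,0,-0.02,0,0,0,0,0,-0.03,0,0,0,0,0,-0.025,0,0,0,0,0,0,0,0,0,0,0,0,0,0,0,0,0,0,0,0,0])

```text
clock: 4.65
eef_pos: [481.7, -320.7, 105.8]
ee_rot: [-3.141, -0.001, 1.919]
contact_force: [0.3, -0.4, -1.8]
grip_width: 0.58
grasp_force: 36.7
```

```bash
python3 - <<'E'
from h import *
s=arm.observe(); print(s["eef_pos"],s["contact_force"],s["grip_width"],s["moment"])
d=grab("side","pics/s2.png"); im=cv2.imread("pics/s2.png")
cv2.imwrite("pics/s2c.png",cv2.resize(im[180:340,210:390],None,fx=3.7,fy=3.7,interpolation=cv2.INTER_CUBIC))
E
```

```text
[ 481.66700976 -320.71411985  105.77051962] [ 0.31871629 -0.35391834 -1.80188346] 0.5798647225618294 [-0.02791627 -0.02812297  0.00081142]
```

View pics/s2c.png

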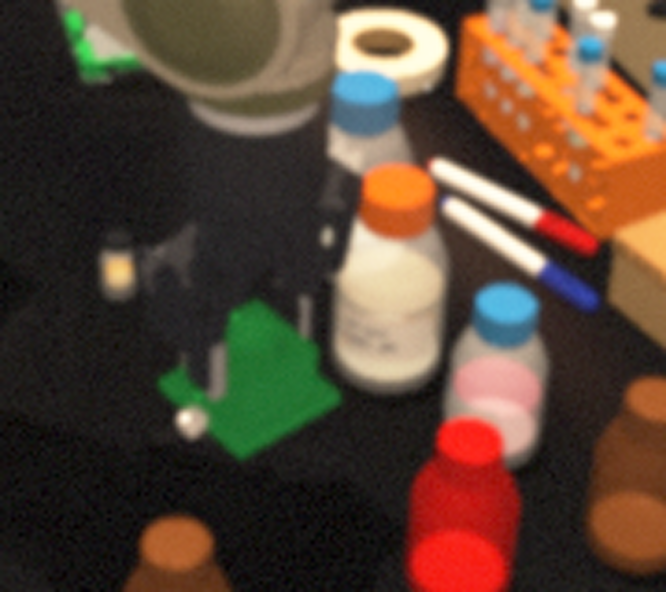

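The adapter is held level with its lug (190,420) towards the robot. Before placing it, I check the carrier pose with a wireframe overlay on both initial pictures.

```bash
cat > ov.py <<'E'
from m import *
import sys
x,y,a=map(float,sys.argv[1:4]); a=np.radians(a)
W=lambda p:np.array([x+np.cos(a)*p[0]-np.sin(a)*p[1],y+np.sin(a)*p[0]+np.cos(a)*p[1],p[2]])
L=[]
def rect(x0,x1,y0,y1,z,col): L.append(([(x0,y0,z),(x1,y0,z),(x1,y1,z),(x0,y1,z)],col))
rect(-48.5,48.5,-127,127,0,(255,0,0)); rect(-48.5,48.5,-127,-47,19,(0,0,255)); rect(-37.5,37.5,-122,-47,19,(0,0,255)); rect(-37.5,37.5,-122,-47,5,(255,0,255))
rect(-48.5,48.5,-42,127,27,(0,160,255)); rect(-36,36,-42,30,27,(0,160,255)); rect(-43.5,43.5,35,122,27,(0,160,255))
rect(-48.5,-37.5,-93,-76,19,(255,255,0))
out=[]
for d,f,(u0,v0,w,h),k in((T,"pics/top0.png",(115,203,100,50),7.9),(S,"pics/side0.png",(210,145,64,60),5)):
    im=cv2.resize(cv2.imread(f)[v0:v0+h,u0:u0+w],None,fx=k,fy=k,interpolation=cv2.INTER_CUBIC)
    for p,c_ in L:
        q=np.array([(proj(d,W(v))-[u0,v0]+.5)*k-.5 for v in p]); cv2.polylines(im,[np.round(q*16).astype(np.int32)],True,c_,1,cv2.LINE_AA,4)
    out.append(im)
c_=np.zeros((out[0].shape[0]+out[1].shape[0]-100,790,3),np.uint8) if 0 else None
W_=max(o.shape[1] for o in out)
out=[cv2.copyMakeBorder(o,0,0,0,W_-o.shape[1],cv2.BORDER_CONSTANT) for o in out]
r=np.vstack(out); s=min(1,600/r.shape[0],800/r.shape[1])
cv2.imwrite(sys.argv[4],r[:600])
E
python3 ov.py 576.5 267.1 -5.1 pics/ov1.png >/dev/null;  python3 p.py 30 500,200,130,85
```

```text
at [ 481.5 -320.6  105.3] 110.0 t 4.7 F [ 0.5 -0.2 -1.4] end [500.4 200.4 130.3] 85.0
[0.027,0.011,-0.001,0,0,1.4,0.027,0.01,-0.002,0,0,1.4,0.027,0.01,-0.001,0,0,1.4,0.028,0.008,-0.001,0,0,1.3,0.028,0.009,-0.002,0,0,1.4,0.027,0.007,-0.001,0,0,1.4,0.029,0.007,-0.002,0,0,1.4,0.028,0.006,-0.001,0,0,1.4,0.028,0.006,-0.001,0,0,1.4,0.029,0.004,-0.002,0,0,1.4,0.028,0.004,-0.001,0,0,1.4,0.029,0.004,-0.001,0,0,1.3] 12
[0.029,0.003,-0.002,0,0,1.4,0.029,0.002,-0.001,0,0,1.4,0.029,0.001,-0.002,0,0,1.4,0.029,0.001,-0.001,0,0,1.4,0.029,-0.001,-0.001,0,0,1.4,0.029,0,-0.002,0,0,1.4] 6
```

View pics/ov1.png

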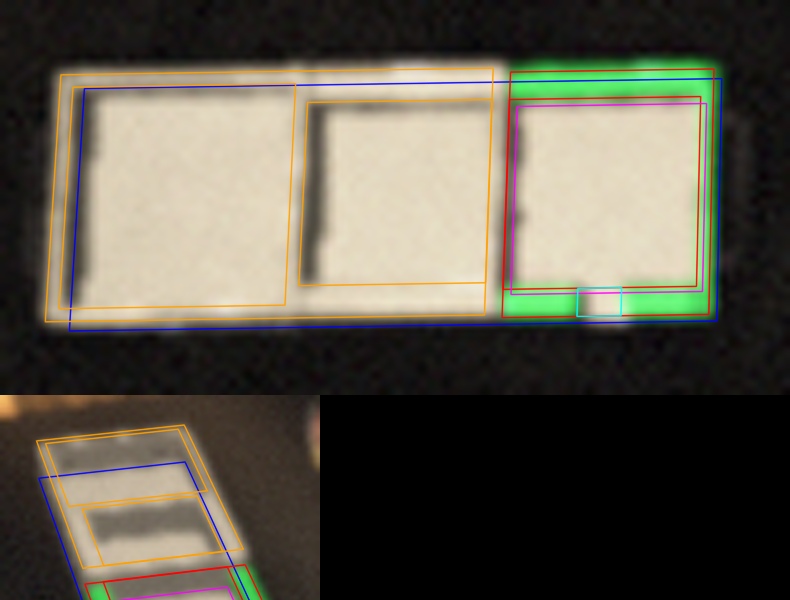

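The wireframe fits to about 1 mm, nudged to (577.2, 266.4, −5°). That puts the seat centre at about (570,182). I carry the adapter there.

```bash
python3 p.py 30 500,60,110,92 570.4,181.4,60,85
```

```text
at [ 481.5 -320.6  105.3] 110.0 t 4.7 F [ 0.5 -0.2 -1.4] end [570.1 181.6  60.3] 85.0
[0.027,0.011,0,0,0,1.4,0.027,0.011,-0.001,0,0,1.4,0.028,0.01,0,0,0,1.3,0.028,0.009,0,0,0,1.4,0.028,0.009,-0.001,0,0,1.4,0.028,0.008,0,0,0,1.4,0.028,0.007,-0.001,0,0,1.4,0.029,0.007,0,0,0,1.4,0.029,0.006,0,0,0,1.3,0.028,0.005,-0.001,0,0,1.4,0.029,0.005,0,0,0,1.4,0.029,0.004,0,0,0,1.4] 12
[0.029,0.003,-0.001,0,0,1.4,0.024,0.015,0.01,0,0,1.4,0.024,0.014,0.01,0,0,1.4,0.025,0.014,0.01,0,0,1.4,0.025,0.013,0.01,0,0,1.4,0.025,0.012,0.01,0,0,1.4] 6
```

Emit:
play_rows(series=[0.027,0.011,0,0,0,1.4,0.027,0.011,-0.001,0,0,1.4,0.028,0.01,0,0,0,1.3,0.028,0.009,0,0,0,1.4,0.028,0.009,-0.001,0,0,1.4,0.028,0.008,0,0,0,1.4,0.028,0.007,-0.001,0,0,1.4,0.029,0.007,0,0,0,1.4,0.029,0.006,0,0,0,1.3,0.028,0.005,-0.001,0,0,1.4,0.029,0.005,0,0,0,1.4,0.029,0.004,0,0,0,1.4])

```text
clock: 5.7
eef_pos: [498.9, 31.4, 109.3]
ee_rot: [-3.14, -0.001, 1.628]
contact_force: [0.7, -0.4, -1.5]
grip_width: 0.579
grasp_force: 36.7
```

Emit:
play_rows(series=[0.029,0.003,-0.001,0,0,1.4,0.024,0.015,0.01,0,0,1.4,0.024,0.014,0.01,0,0,1.4,0.025,0.014,0.01,0,0,1.4,0.025,0.013,0.01,0,0,1.4,0.025,0.012,0.01,0,0,1.4,0,0,0,0,0,0,0,0,0,0,0,0,0,0,0,0,0,0])

```text
clock: 6.45
eef_pos: [570.0, 180.7, 60.5]
ee_rot: [-3.14, 0.001, 1.483]
contact_force: [0.4, -1.1, -1.1]
grip_width: 0.571
grasp_force: 37.0
```

```bash
python3 p.py 10 570.4,181.4,42,85;  python3 - <<'E'
from h import *
o=[]
for n,(u,v,w,h) in dict(top=(150,190,90,70),side=(200,130,100,90)).items():
    d=grab(n,f"pics/{n}3.png"); o.append(cv2.resize(cv2.imread(f"pics/{n}3.png")[v:v+h,u:u+w],(400,int(400*h/w)),interpolation=cv2.INTER_CUBIC))
H=max(i.shape[0] for i in o)
cv2.imwrite("pics/v3.png",np.hstack([cv2.copyMakeBorder(i,0,H-i.shape[0],0,0,cv2.BORDER_CONSTANT) for i in o]))
E
```

```text
at [570.  180.7  60.5] 85.0 t 6.5 F [ 0.4 -1.1 -1.1] end [570.1 181.7  41.5] 85.0
[0,0,0.009,0,0,0,0.001,0,0.01,0,0,0] 2
```

View pics/v3.png

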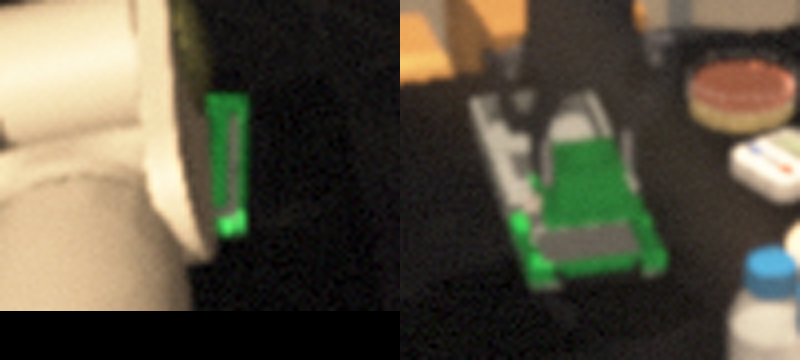

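The adapter hovers in line with the seat in both views, flange edge at (595,220) of the side half. I lower it step by step, watching the force.

Emit:
play_rows(series=[0.001,0,0.009,0,0,0,0,0,0.008,0,0,0,0,0,0.004,0,0,0,0,0,0.003,0,0,0,0,0,0.003,0,0,0,0,0,0,0,0,0,0,0,0,0,0,0])

```text
clock: 7.13
eef_pos: [570.8, 182.1, 34.2]
ee_rot: [-3.142, 0.0, 1.483]
contact_force: [0.8, 0.3, -1.3]
grip_width: 0.573
grasp_force: 37.0
```

Emit:
play_rows(series=[0,0,0.003,0,0,0,0,0,0.003,0,0,0,0,0,0.002,0,0,0,0,0,0,0,0,0,0,0,0,0,0,0])

```text
clock: 7.55
eef_pos: [570.7, 182.1, 26.2]
ee_rot: [-3.141, 0.0, 1.483]
contact_force: [-0.5, -0.4, -0.9]
grip_width: 0.577
grasp_force: 37.0
```

Emit:
play_rows(series=[0,0,0.002,0,0,0,0,0,0.002,0,0,0,0,0,0.001,0,0,0,0,0,0,0,0,0,0,0,0,0,0,0])

```text
clock: 7.97
eef_pos: [570.9, 182.2, 22.5]
ee_rot: [3.141, 0.0, 1.483]
contact_force: [-4.8, -0.4, 9.8]
grip_width: 0.578
grasp_force: 38.4
```

Emit:
play_rows(series=[0,0,0,0,0,0,0,0,0,0,0,0,0,0,0,0,0,0,0,0,0,0,0,0,0,0,0,0,0,0,0,0,0,0,0,0], fingers=-0.6)

```text
clock: 8.47
eef_pos: [570.7, 182.1, 21.2]
ee_rot: [-3.141, 0.0, 1.483]
contact_force: [0.1, -0.7, -0.2]
grip_width: 0.801
grasp_force: 0.0
```

Emit:
play_rows(series=[0,0,-0.02,0,0,0,0,0,-0.03,0,0,0,0,0,-0.035,0,0,0,0,0,-0.035,0,0,0,0,0,0,0,0,0,0,0,0,0,0,0])

```text
clock: 8.97
eef_pos: [571.5, 182.3, 143.1]
ee_rot: [3.138, -0.001, 1.483]
contact_force: [0.3, -0.5, -0.4]
grip_width: 0.799
grasp_force: 0.0
```

```bash
python3 p.py 32 480,60,120,100 485.5,-225.5,110,100
```

```text
at [571.5 182.3 143.1] 85.0 t 9.0 F [ 0.3 -0.5 -0.4] end [ 485.8 -225.   110.1] 100.0
[-0.026,-0.016,0.005,0,0,-3,-0.025,-0.018,0.004,0,0,-3,-0.024,-0.018,0.005,0,0,-3,-0.023,-0.02,0.004,0,0,-3,-0.022,-0.021,0.005,0,0,-3,-0.031,-0.005,0.001,0,0,0,-0.032,-0.005,0.001,0,0,0,-0.031,-0.005,0.001,0,0,0,-0.032,-0.005,0.001,0,0,0,-0.031,-0.005,0.002,0,0,0,-0.031,-0.005,0.001,0,0,0,-0.032,-0.005,0.001,0,0,0] 12
[-0.031,-0.004,0.001,0,0,0,-0.031,-0.005,0.001,0,0,0] 2
```

Emit:
play_rows(series=[-0.026,-0.016,0.005,0,0,-3,-0.025,-0.018,0.004,0,0,-3,-0.024,-0.018,0.005,0,0,-3,-0.023,-0.02,0.004,0,0,-3,-0.022,-0.021,0.005,0,0,-3,-0.031,-0.005,0.001,0,0,0,-0.032,-0.005,0.001,0,0,0,-0.031,-0.005,0.001,0,0,0,-0.032,-0.005,0.001,0,0,0,-0.031,-0.005,0.002,0,0,0,-0.031,-0.005,0.001,0,0,0,-0.032,-0.005,0.001,0,0,0])

```text
clock: 9.97
eef_pos: [482.2, -163.6, 108.8]
ee_rot: [-3.14, -0.002, 1.745]
contact_force: [-0.2, 0.6, -0.3]
grip_width: 0.801
grasp_force: 0.0
```

Emit:
play_rows(series=[-0.031,-0.004,0.001,0,0,0,-0.031,-0.005,0.001,0,0,0,0,0,0,0,0,0,0,0,0,0,0,0])

```text
clock: 10.3
eef_pos: [484.2, -225.8, 106.7]
ee_rot: [-3.14, -0.002, 1.742]
contact_force: [0.5, 1.6, 0.2]
grip_width: 0.801
grasp_force: 0.0
```

```bash
python3 p.py 20 485.5,-225.5,30,100;  python3 - <<'E'
from h import *
o=[]
for n,(u,v,w,h) in dict(top=(115,195,105,75),side=(200,130,100,90)).items():
    d=grab(n,f"pics/{n}4.png"); o.append(cv2.resize(cv2.imread(f"pics/{n}4.png")[v:v+h,u:u+w],(400,int(400*h/w)),interpolation=cv2.INTER_CUBIC))
H=max(i.shape[0] for i in o)
cv2.imwrite("pics/v4.png",np.hstack([cv2.copyMakeBorder(i,0,H-i.shape[0],0,0,cv2.BORDER_CONSTANT) for i in o]))
E
```

```text
at [ 484.2 -225.8  106.7] 99.8 t 10.3 F [0.5 1.6 0.2] end [ 485.2 -225.6   29.7] 100.0
[0,0,0.019,0,0,0,0,0.001,0.019,0,0,-0.1,0,0,0.02,0,0,0,0,0,0.019,0,0,-0.1] 4
```

View pics/v4.png

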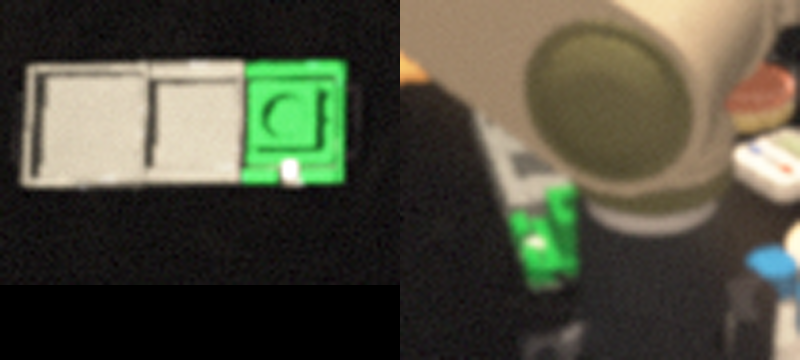

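The adapter is seated, with its white lug in the notch at (290,170) of the top half. Next I descend over the white vial and grip its cap.

Emit:
play_rows(series=[0,0,0.019,0,0,0,0,0.001,0.019,0,0,0,0,0,0.019,0,0,0,0,0,0.018,0,0,0,0,0,0,0,0,0,0,0,0,0,0,0])

```text
clock: 10.9
eef_pos: [485.8, -223.7, 33.0]
ee_rot: [-3.14, -0.001, 1.746]
contact_force: [0.6, -0.4, 0.1]
grip_width: 0.802
grasp_force: 0.0
```

Emit:
play_rows(series=[0,0,0,0,0,0,0,0,0,0,0,0,0,0,0,0,0,0,0,0,0,0,0,0,0,0,0,0,0,0,0,0,0,0,0,0,0,0,0,0,0,0,0,0,0,0,0,0,0,0,0,0,0,0,0,0,0,0,0,0], fingers=1, newtons=25)

```text
clock: 11.73
eef_pos: [486.3, -225.2, 33.8]
ee_rot: [3.141, 0.001, 1.745]
contact_force: [-1.7, 0.1, 5.7]
grip_width: 0.196
grasp_force: 24.5
```

Emit:
play_rows(series=[0,0,-0.005,0,0,0,0,0,-0.01,0,0,0,0,0,-0.02,0,0,0,0,0,-0.03,0,0,0,0,0,-0.02,0,0,0,0,0,0,0,0,0,0,0,0,0,0,0])

```text
clock: 12.32
eef_pos: [486.3, -225.1, 119.5]
ee_rot: [3.14, 0.002, 1.745]
contact_force: [-0.3, -0.5, -1.6]
grip_width: 0.202
grasp_force: 24.4
```

```bash
python3 p.py 28 490,60,125,92 571,181.5,110,85;  python3 - <<'E'
from h import *
grab("side","pics/side5.png"); cv2.imwrite("pics/v5.png",cv2.resize(cv2.imread("pics/side5.png")[190:320,200:330],None,fx=4,fy=4,interpolation=cv2.INTER_CUBIC))
E
```

```text
at [ 486.3 -225.1  119.5] 100.0 t 12.3 F [-0.3 -0.5 -1.6] end [570.8 181.  109.5] 85.0
[0.025,0.005,0,0,0,0.7,0.026,0.004,-0.001,0,0,0.7,0.026,0.005,0,0,0,0.8,0.025,0.003,-0.001,0,0,0.7,0.026,0.004,0,0,0,0.7,0.026,0.003,-0.001,0,0,0.7,0.025,0.003,0,0,0,0.8,0.026,0.003,-0.001,0,0,0.7,0.026,0.002,0,0,0,0.7,0.026,0.002,-0.001,0,0,0.7,0.026,0.001,0,0,0,0.8,0.02,0.014,0.002,0,0,1.2] 12
[0.02,0.014,0.003,0,0,1.1,0.02,0.013,0.002,0,0,1.2,0.021,0.013,0.003,0,0,1.1,0.02,0.013,0.002,0,0,1.2,0.021,0.012,0.003,0,0,1.2] 5
```

View pics/v5.png

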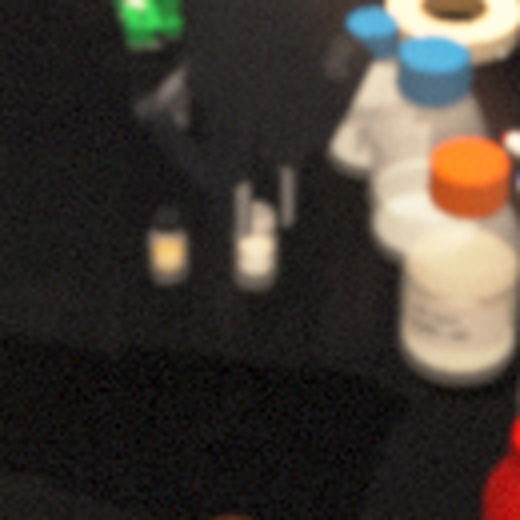

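The white vial is held upright by the cap at (256,225). I carry it to the well.

Emit:
play_rows(series=[0.025,0.005,0,0,0,0.7,0.026,0.004,-0.001,0,0,0.7,0.026,0.005,0,0,0,0.8,0.025,0.003,-0.001,0,0,0.7,0.026,0.004,0,0,0,0.7,0.026,0.003,-0.001,0,0,0.7,0.025,0.003,0,0,0,0.8,0.026,0.003,-0.001,0,0,0.7,0.026,0.002,0,0,0,0.7,0.026,0.002,-0.001,0,0,0.7,0.026,0.001,0,0,0,0.8,0.02,0.014,0.002,0,0,1.2])

```text
clock: 13.37
eef_pos: [500.9, 82.9, 120.5]
ee_rot: [-3.138, -0.0, 1.584]
contact_force: [0.3, -0.7, 1.0]
grip_width: 0.197
grasp_force: 24.4
```

Emit:
play_rows(series=[0.02,0.014,0.003,0,0,1.1,0.02,0.013,0.002,0,0,1.2,0.021,0.013,0.003,0,0,1.1,0.02,0.013,0.002,0,0,1.2,0.022,0.012,0.003,0,0,1.2,0,0,0,0,0,0,0,0,0,0,0,0,0,0,0,0,0,0])

```text
clock: 14.03
eef_pos: [569.8, 181.8, 107.3]
ee_rot: [-3.139, 0.001, 1.483]
contact_force: [-0.0, 0.4, -0.8]
grip_width: 0.197
grasp_force: 24.4
```

```bash
python3 p.py 10 571,182.3,65,85
```

```text
at [569.8 181.8 107.3] 85.0 t 14.0 F [-0.   0.4 -0.8] end [570.9 182.7  65.3] 85.0
[0,0,0.008,0,0,0,0,0,0.009,0,0,0,0,0.001,0.008,0,0,0,0,0,0.009,0,0,0,0.001,0,0.008,0,0,0] 5
```

Emit:
play_rows(series=[0,0,0.008,0,0,0,0,0,0.009,0,0,0,0,0.001,0.008,0,0,0,0,0,0.009,0,0,0,0.001,0,0.006,0,0,0,0,0,0.003,0,0,0,0,0,0,0,0,0,0,0,0,0,0,0])

```text
clock: 14.7
eef_pos: [571.7, 183.2, 65.3]
ee_rot: [3.142, -0.0, 1.483]
contact_force: [0.0, -0.8, 0.7]
grip_width: 0.2
grasp_force: 24.4
```

Emit:
play_rows(series=[0,0,0.002,0,0,0,0,0,0.002,0,0,0,0,0,0,0,0,0,0,0,0,0,0,0])

```text
clock: 15.03
eef_pos: [571.6, 183.1, 61.3]
ee_rot: [3.142, -0.0, 1.483]
contact_force: [-0.6, -0.3, -0.0]
grip_width: 0.196
grasp_force: 24.4
```

Emit:
play_rows(series=[0,0,0.001,0,0,0,0,0,0.001,0,0,0,0,0,0.001,0,0,0,0,0,0,0,0,0])

```text
clock: 15.37
eef_pos: [571.8, 183.2, 58.9]
ee_rot: [3.141, -0.0, 1.483]
contact_force: [-0.9, 1.1, 3.8]
grip_width: 0.197
grasp_force: 24.9
```

Emit:
play_rows(series=[0,0,0,0,0,0,0,0,0,0,0,0,0,0,0,0,0,0,0,0,0,0,0,0,0,0,0,0,0,0,0,0,0,0,0,0], fingers=-0.2)

```text
clock: 15.87
eef_pos: [571.6, 183.1, 58.2]
ee_rot: [-3.141, 0.0, 1.483]
contact_force: [-0.3, 0.3, -0.9]
grip_width: 0.601
grasp_force: 0.0
```

Emit:
play_rows(series=[0,0,-0.015,0,0,0,0,0,-0.025,0,0,0,0,0,-0.035,0,0,0,0,0,-0.035,0,0,0,0,0,-0.03,0,0,0,0,0,0,0,0,0])

```text
clock: 16.37
eef_pos: [573.7, 183.5, 204.9]
ee_rot: [3.131, -0.002, 1.483]
contact_force: [0.3, -0.5, 2.1]
grip_width: 0.601
grasp_force: 0.0
```

```bash
python3 p.py 34 480,60,200,100 490,-230,200,110 639,-311,180,110
```

```text
at [573.7 183.5 204.9] 85.0 t 16.4 F [ 0.3 -0.5  2.1] end [ 638.8 -311.5  179.9] 110.0
[-0.026,-0.017,0.001,0,0,-3,-0.026,-0.017,0.001,0,0,-3,-0.024,-0.02,0.001,0,0,-3,-0.023,-0.02,0.001,0,0,-3,-0.023,-0.022,0.001,0,0,-3,-0.032,-0.004,0,0,0,-1.1,-0.032,-0.005,0,0,0,-1.1,-0.031,-0.006,0,0,0,-1.1,-0.032,-0.006,0,0,0,-1.2,-0.031,-0.007,0,0,0,-1.1,-0.032,-0.008,0,0,0,-1.1,-0.031,-0.008,0,0,0,-1.1] 12
[-0.031,-0.009,0,0,0,-1.1,-0.031,-0.009,0,0,0,-1.1,-0.021,0.019,0.003,0,0,0,-0.021,0.018,0.004,0,0,0,-0.021,0.019,0.003,0,0,0,-0.021,0.019,0.003,0,0,0,-0.022,0.019,0.004,0,0,0,-0.021,0.018,0.003,0,0,0] 8
```

Emit:
play_rows(series=[-0.026,-0.017,0.001,0,0,-3,-0.026,-0.017,0.001,0,0,-3,-0.024,-0.02,0.001,0,0,-3,-0.023,-0.02,0.001,0,0,-3,-0.023,-0.022,0.001,0,0,-3,-0.032,-0.004,0,0,0,-1.1,-0.032,-0.005,0,0,0,-1.1,-0.031,-0.006,0,0,0,-1.1,-0.032,-0.006,0,0,0,-1.2,-0.031,-0.007,0,0,0,-1.1,-0.032,-0.008,0,0,0,-1.1,-0.031,-0.008,0,0,0,-1.1])

```text
clock: 17.37
eef_pos: [485.2, -167.8, 193.0]
ee_rot: [-3.141, -0.0, 1.882]
contact_force: [1.7, 0.2, 0.1]
grip_width: 0.604
grasp_force: 0.0
```

Emit:
play_rows(series=[-0.031,-0.009,0,0,0,-1.1,-0.031,-0.009,0,0,0,-1.1,-0.021,0.019,0.003,0,0,0,-0.021,0.018,0.004,0,0,0,-0.021,0.019,0.003,0,0,0,-0.021,0.019,0.003,0,0,0,-0.022,0.019,0.004,0,0,0,-0.021,0.018,0.003,0,0,0,0,0,0,0,0,0,0,0,0,0,0,0,0,0,0,0,0,0], fingers=-0.7)

```text
clock: 18.28
eef_pos: [636.1, -311.5, 173.0]
ee_rot: [-3.141, -0.001, 1.919]
contact_force: [-0.9, -0.3, 0.0]
grip_width: 0.848
grasp_force: 0.0
```

```bash
python3 p.py 20 639.5,-310.5,69,110;  python3 - <<'E'
from h import *
o=[]
for n,(u,v,w,h) in dict(top=(120,160,280,110),side=(200,130,180,210)).items():
    grab(n,f"pics/{n}6.png"); o.append(cv2.imread(f"pics/{n}6.png")[v:v+h,u:u+w])
a=cv2.resize(o[0],(500,196),interpolation=cv2.INTER_CUBIC);b=cv2.resize(o[1],None,fx=2.8,fy=2.8,interpolation=cv2.INTER_CUBIC)[:,:]
b=cv2.resize(o[1],(300,350),interpolation=cv2.INTER_CUBIC)
cv2.imwrite("pics/v6.png",np.hstack([cv2.copyMakeBorder(a,0,154,0,0,cv2.BORDER_CONSTANT),b]))
E
```

```text
at [ 636.1 -311.5  173. ] 110.0 t 18.3 F [-0.9 -0.3  0. ] end [ 639.  -310.5   69. ] 110.0
[0,0.001,0.017,0,0,0,0,0,0.018,0,0,0,0,0.001,0.017,0,0,0,0,0,0.017,0,0,0,0,0.001,0.018,0,0,0,0,0,0.017,0,0,0] 6
```

View pics/v6.png

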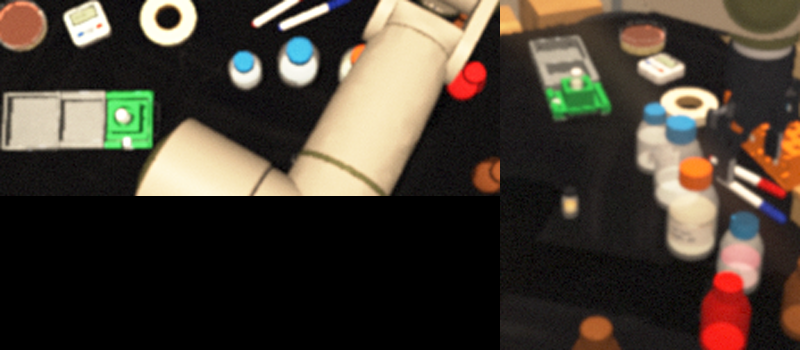

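The vial stands upright in the well, at (123,117) in the top half and (576,78) in the side half. The bystanders are unmoved. I descend on the pink bottle's cap.

Emit:
play_rows(series=[0,0.001,0.017,0,0,0,0,0,0.018,0,0,0,0,0.001,0.017,0,0,0,0,0,0.017,0,0,0,0,0.001,0.018,0,0,0,0,0,0.017,0,0,0,0,0,0,0,0,0,0,0,0,0,0,0])

```text
clock: 19.05
eef_pos: [639.0, -310.6, 69.8]
ee_rot: [-3.141, -0.0, 1.919]
contact_force: [0.2, -0.6, 0.5]
grip_width: 0.849
grasp_force: 0.0
```

Emit:
play_rows(series=[0,0,0,0,0,0,0,0,0,0,0,0,0,0,0,0,0,0,0,0,0,0,0,0,0,0,0,0,0,0,0,0,0,0,0,0,0,0,0,0,0,0,0,0,0,0,0,0,0,0,0,0,0,0], fingers=1, newtons=50)

```text
clock: 19.8
eef_pos: [639.7, -311.2, 70.8]
ee_rot: [3.141, 0.002, 1.919]
contact_force: [-2.3, 0.8, 5.6]
grip_width: 0.396
grasp_force: 49.3
```

Emit:
play_rows(series=[0,0,-0.005,0,0,0,0,0,-0.01,0,0,0,0,0,-0.02,0,0,0,0,0,-0.03,0,0,0,0,0,-0.035,0,0,0,0,0,-0.03,0,0,0,0,0,-0.02,0,0,0,0,0,-0.01,0,0,0,0,0,0,0,0,0,0,0,0,0,0,0])

```text
clock: 20.63
eef_pos: [639.2, -310.7, 228.3]
ee_rot: [-3.141, -0.001, 1.919]
contact_force: [0.1, 1.0, -2.9]
grip_width: 0.395
grasp_force: 49.8
```

```bash
python3 p.py 26 500,-200,225,105 490,60,200,95 576.7,260.4,160,85
```

```text
at [ 639.2 -310.7  228.3] 110.0 t 20.6 F [ 0.1  1.  -2.9] end [576.6 260.9 160.3] 85.0
[0.022,-0.013,0,0,0,0.7,0.021,-0.014,0.001,0,0,0.7,0.021,-0.014,0,0,0,0.7,0.022,-0.014,0.001,0,0,0.7,0.021,-0.014,0,0,0,0.7,0.02,-0.015,0.001,0,0,0.8,0.021,-0.015,0,0,0,0.7,0.023,0.005,0.002,0,0,0.9,0.023,0.005,0.003,0,0,0.9,0.023,0.005,0.002,0,0,0.9,0.024,0.004,0.002,0,0,0.9,0.023,0.004,0.003,0,0,0.9] 12
[0.023,0.003,0.002,0,0,0.9,0.024,0.003,0.002,0,0,0.9,0.023,0.003,0.002,0,0,0.9,0.024,0.002,0.003,0,0,1,0.024,0.002,0.002,0,0,0.9,0.023,0.002,0.002,0,0,0.9,0.021,0.011,0.004,0,0,1.1,0.022,0.012,0.005,0,0,1.1,0.022,0.01,0.004,0,0,1.1,0.022,0.01,0.005,0,0,1.1,0.022,0.01,0.004,0,0,1.1,0.022,0.01,0.005,0,0,1.1] 12
[0.023,0.009,0.004,0,0,1.2,0.023,0.008,0.005,0,0,1.1,0.023,0.008,0.004,0,0,1.1] 3
```

Emit:
play_rows(series=[0.022,-0.013,0,0,0,0.7,0.021,-0.014,0.001,0,0,0.7,0.021,-0.014,0,0,0,0.7,0.022,-0.014,0.001,0,0,0.7,0.021,-0.014,0,0,0,0.7,0.02,-0.015,0.001,0,0,0.8,0.021,-0.015,0,0,0,0.7,0.023,0.005,0.002,0,0,0.9,0.023,0.005,0.003,0,0,0.9,0.023,0.005,0.002,0,0,0.9,0.024,0.004,0.002,0,0,0.9,0.023,0.004,0.003,0,0,0.9])

```text
clock: 21.63
eef_pos: [494.7, -80.6, 212.5]
ee_rot: [-3.139, -0.002, 1.753]
contact_force: [0.2, 0.5, -2.0]
grip_width: 0.393
grasp_force: 50.2
```

Emit:
play_rows(series=[0.023,0.003,0.002,0,0,0.9,0.024,0.003,0.002,0,0,0.9,0.023,0.003,0.002,0,0,0.9,0.024,0.002,0.003,0,0,1,0.024,0.002,0.002,0,0,0.9,0.023,0.002,0.002,0,0,0.9,0.021,0.011,0.004,0,0,1.1,0.022,0.012,0.005,0,0,1.1,0.022,0.01,0.004,0,0,1.1,0.022,0.01,0.005,0,0,1.1,0.022,0.01,0.004,0,0,1.1,0.022,0.01,0.005,0,0,1.1])

```text
clock: 22.63
eef_pos: [547.7, 194.2, 172.1]
ee_rot: [-3.138, 0.001, 1.541]
contact_force: [0.6, 0.3, -1.2]
grip_width: 0.397
grasp_force: 50.2
```

Emit:
play_rows(series=[0.023,0.009,0.004,0,0,1.2,0.023,0.008,0.005,0,0,1.1,0.023,0.008,0.004,0,0,1.1,0,0,0,0,0,0,0,0,0,0,0,0,0,0,0,0,0,0])

```text
clock: 23.13
eef_pos: [576.0, 260.3, 159.9]
ee_rot: [-3.139, 0.001, 1.483]
contact_force: [0.0, -0.6, -2.2]
grip_width: 0.391
grasp_force: 50.4
```

```bash
python3 p.py 14 577.2,260.4,79,85
```

```text
at [576.  260.3 159.9] 85.0 t 23.1 F [ 0.  -0.6 -2.2] end [577.  260.2  78.9] 85.0
[0,0,0.013,0,0,0,0,0,0.014,0,0,0,0,0.001,0.013,0,0,0,0,0,0.014,0,0,0,0,0,0.013,0,0,0,0,0,0.014,0,0,0] 6
```

Emit:
play_rows(series=[0,0,0.013,0,0,0,0,0,0.014,0,0,0,0,0.001,0.013,0,0,0,0,0,0.014,0,0,0,0,0,0.013,0,0,0,0,0,0.009,0,0,0,0,0,0.004,0,0,0,0,0,0,0,0,0,0,0,0,0,0,0])

```text
clock: 23.88
eef_pos: [577.9, 260.5, 81.8]
ee_rot: [3.141, -0.0, 1.483]
contact_force: [-0.2, 0.7, -0.7]
grip_width: 0.395
grasp_force: 50.4
```

Emit:
play_rows(series=[0,0,0.001,0,0,0,0,0,0.001,0,0,0,0,0,0.001,0,0,0,0,0,0,0,0,0,0,0,0,0,0,0])

```text
clock: 24.3
eef_pos: [577.8, 260.7, 78.4]
ee_rot: [3.141, -0.0, 1.483]
contact_force: [-0.6, -0.3, -1.2]
grip_width: 0.392
grasp_force: 50.4
```

Expected contact is at about 75.8.

Emit:
play_rows(series=[0,0,0.001,0,0,0,0,0,0.001,0,0,0,0,0,0.001,0,0,0,0,0,0,0,0,0,0,0,0,0,0,0])

```text
clock: 24.72
eef_pos: [577.8, 260.8, 75.8]
ee_rot: [3.141, -0.0, 1.483]
contact_force: [-1.9, -0.7, 4.4]
grip_width: 0.394
grasp_force: 50.9
```

Emit:
play_rows(series=[0,0,0,0,0,0,0,0,0,0,0,0,0,0,0,0,0,0,0,0,0,0,0,0,0,0,0,0,0,0,0,0,0,0,0,0], fingers=-0.8)

```text
clock: 25.22
eef_pos: [577.7, 260.6, 75.2]
ee_rot: [-3.142, 0.0, 1.483]
contact_force: [0.4, 0.9, 0.2]
grip_width: 0.903
grasp_force: 0.0
```

Emit:
play_rows(series=[0,0,-0.015,0,0,0,0,0,-0.025,0,0,0,0,0,-0.03,0,0,0,0,0,-0.03,0,0,0,0,0,-0.025,0,0,0,0,0,0,0,0,0,0,0,0,0,0,0])

```text
clock: 25.8
eef_pos: [578.2, 260.8, 201.5]
ee_rot: [3.139, -0.001, 1.483]
contact_force: [-0.8, 0.4, -1.4]
grip_width: 0.899
grasp_force: 0.0
```

```bash
python3 p.py 32 540,60,200,90 630.5,-122.5,185,90
```

```text
at [578.2 260.8 201.5] 85.0 t 25.8 F [-0.8  0.4 -1.4] end [ 630.9 -122.7  184.5] 90.0
[-0.029,-0.003,0,0,0,-0.7,-0.029,-0.003,0,0,0,-0.7,-0.029,-0.004,0.001,0,0,-0.8,-0.029,-0.004,0,0,0,-0.7,-0.029,-0.004,0,0,0,-0.7,-0.029,-0.005,0,0,0,-0.7,-0.028,-0.005,0.001,0,0,-0.7,-0.026,0.013,0.002,0,0,0,-0.026,0.013,0.002,0,0,0,-0.026,0.013,0.002,0,0,0,-0.026,0.013,0.002,0,0,0,-0.027,0.013,0.002,0,0,0] 12
[-0.026,0.013,0.002,0,0,0,-0.026,0.013,0.003,0,0,0] 2
```

Emit:
play_rows(series=[-0.029,-0.003,0,0,0,-0.7,-0.029,-0.003,0,0,0,-0.7,-0.029,-0.004,0.001,0,0,-0.8,-0.029,-0.004,0,0,0,-0.7,-0.029,-0.004,0,0,0,-0.7,-0.029,-0.005,0,0,0,-0.7,-0.028,-0.005,0.001,0,0,-0.7,-0.026,0.013,0.002,0,0,0,-0.026,0.013,0.002,0,0,0,-0.026,0.013,0.002,0,0,0,-0.026,0.013,0.002,0,0,0,-0.027,0.013,0.002,0,0,0])

```text
clock: 26.8
eef_pos: [604.4, -71.9, 186.7]
ee_rot: [-3.139, -0.001, 1.57]
contact_force: [-0.2, 0.2, 0.1]
grip_width: 0.903
grasp_force: 0.0
```

Emit:
play_rows(series=[-0.026,0.013,0.002,0,0,0,-0.026,0.013,0.003,0,0,0,0,0,0,0,0,0,0,0,0,0,0,0,0,0,0,0,0,0])

```text
clock: 27.22
eef_pos: [630.0, -122.2, 182.2]
ee_rot: [-3.14, -0.001, 1.57]
contact_force: [-0.8, -0.5, -0.5]
grip_width: 0.901
grasp_force: 0.0
```

```bash
python3 p.py 18 630.8,-122.3,91,90;  python3 - <<'E'
from h import *
o=[]
for n,(u,v,w,h) in dict(top=(115,160,170,100),side=(200,130,130,150)).items():
    grab(n,f"pics/{n}7.png"); o.append(cv2.imread(f"pics/{n}7.png")[v:v+h,u:u+w])
a=cv2.resize(o[0],(450,265),interpolation=cv2.INTER_CUBIC)
b=cv2.resize(o[1],(350,404),interpolation=cv2.INTER_CUBIC)
cv2.imwrite("pics/v7.png",np.hstack([cv2.copyMakeBorder(a,0,139,0,0,cv2.BORDER_CONSTANT),b]))
E
```

```text
at [ 630.  -122.2  182.2] 90.0 t 27.2 F [-0.8 -0.5 -0.5] end [ 631.  -122.2   91.2] 90.0
[0,0,0.015,0,0,0,0,0,0.015,0,0,0,0,0,0.016,0,0,0,0,0.001,0.015,0,0,0,0,0,0.015,0,0,0,0,0,0.015,0,0,0] 6
```

View pics/v7.png

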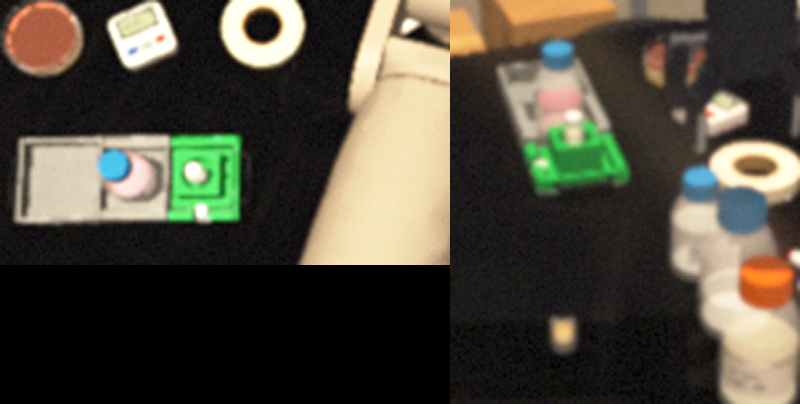

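The pink bottle stands in the middle bay, cap at (113,165) in the top half. The large blue cap lies straight below the gripper. Descend and grip.

Emit:
play_rows(series=[0,0,0.015,0,0,0,0,0,0.015,0,0,0,0,0,0.015,0,0,0,0,0.001,0.015,0,0,0,0,0,0.015,0,0,0,0,0,0.015,0,0,0,0,0,0,0,0,0,0,0,0,0,0,0])

```text
clock: 27.98
eef_pos: [631.2, -122.0, 93.3]
ee_rot: [-3.141, -0.0, 1.571]
contact_force: [0.4, 0.4, 0.8]
grip_width: 0.9
grasp_force: 0.0
```

Emit:
play_rows(series=[0,0,0,0,0,0,0,0,0,0,0,0,0,0,0,0,0,0,0,0,0,0,0,0,0,0,0,0,0,0,0,0,0,0,0,0,0,0,0,0,0,0,0,0,0,0,0,0,0,0,0,0,0,0], fingers=1, newtons=70)

```text
clock: 28.73
eef_pos: [631.9, -122.9, 94.7]
ee_rot: [3.14, 0.001, 1.57]
contact_force: [-2.0, 1.8, 5.8]
grip_width: 0.485
grasp_force: 70.9
```

Emit:
play_rows(series=[0,0,-0.005,0,0,0,0,0,-0.01,0,0,0,0,0,-0.02,0,0,0,0,0,-0.03,0,0,0,0,0,-0.035,0,0,0,0,0,-0.03,0,0,0,0,0,-0.02,0,0,0,0,0,-0.01,0,0,0,0,0,0,0,0,0,0,0,0,0,0,0])

```text
clock: 29.57
eef_pos: [631.2, -122.7, 252.3]
ee_rot: [-3.14, -0.001, 1.57]
contact_force: [-0.1, 0.3, -4.2]
grip_width: 0.485
grasp_force: 71.3
```

```bash
python3 p.py 24 500,30,250,95 500,320,250,85 584.8,344.6,220,85
```

```text
at [ 631.2 -122.7  252.3] 90.0 t 29.6 F [-0.1  0.3 -4.2] end [584.8 344.5 220.3] 85.0
[0.017,-0.015,0,0,0,-0.6,0.017,-0.014,0.001,0,0,-0.5,0.017,-0.014,0,0,0,-0.6,0.018,-0.014,0,0,0,-0.5,0.017,-0.014,0,0,0,-0.6,0.018,-0.014,0.001,0,0,-0.6,0.018,-0.014,0,0,0,-0.5,0.018,-0.013,0,0,0,-0.6,0.018,-0.013,0,0,0,-0.5,0.022,0.002,0,0,0,0.8,0.022,0.002,0,0,0,0.7,0.023,0.001,0,0,0,0.8] 12
[0.022,0.001,0,0,0,0.8,0.022,0.001,0,0,0,0.7,0.022,0,0,0,0,0.8,0.023,0,0,0,0,0.8,0.022,0,0,0,0,0.7,0.022,0,0,0,0,0.8,0.022,-0.001,0,0,0,0.8,0.023,-0.001,0,0,0,0.7,0.022,-0.002,0,0,0,0.8,0.022,-0.001,0,0,0,0.8,0.008,0.02,0.008,0,0,0,0.008,0.021,0.007,0,0,0] 12
[0.008,0.02,0.008,0,0,0,0.008,0.021,0.007,0,0,0] 2
```

Emit:
play_rows(series=[0.017,-0.015,0,0,0,-0.6,0.017,-0.014,0.001,0,0,-0.5,0.017,-0.014,0,0,0,-0.6,0.018,-0.014,0,0,0,-0.5,0.017,-0.014,0,0,0,-0.6,0.018,-0.014,0.001,0,0,-0.6,0.018,-0.014,0,0,0,-0.5,0.018,-0.013,0,0,0,-0.6,0.018,-0.013,0,0,0,-0.5,0.022,0.002,0,0,0,0.8,0.022,0.002,0,0,0,0.7,0.023,0.001,0,0,0,0.8])

```text
clock: 30.57
eef_pos: [499.6, 98.4, 249.6]
ee_rot: [-3.138, -0.0, 1.616]
contact_force: [0.5, -1.0, -3.5]
grip_width: 0.481
grasp_force: 72.4
```

Emit:
play_rows(series=[0.022,0.001,0,0,0,0.8,0.022,0.001,0,0,0,0.7,0.022,0,0,0,0,0.8,0.023,0,0,0,0,0.8,0.022,0,0,0,0,0.7,0.022,0,0,0,0,0.8,0.022,-0.001,0,0,0,0.8,0.023,-0.001,0,0,0,0.7,0.022,-0.002,0,0,0,0.8,0.022,-0.001,0,0,0,0.8,0.008,0.02,0.008,0,0,0,0.008,0.021,0.007,0,0,0])

```text
clock: 31.57
eef_pos: [542.1, 333.4, 234.3]
ee_rot: [-3.139, 0.001, 1.485]
contact_force: [0.3, -0.5, -2.4]
grip_width: 0.484
grasp_force: 72.4
```

Emit:
play_rows(series=[0.008,0.02,0.008,0,0,0,0.008,0.021,0.007,0,0,0,0,0,0,0,0,0,0,0,0,0,0,0,0,0,0,0,0,0])

```text
clock: 31.98
eef_pos: [584.4, 344.2, 220.0]
ee_rot: [-3.139, 0.001, 1.483]
contact_force: [0.5, 0.4, -2.3]
grip_width: 0.481
grasp_force: 72.8
```

```bash
python3 p.py 14 584.8,344.6,105,85
```

```text
at [584.4 344.2 220. ] 85.0 t 32.0 F [ 0.5  0.4 -2.3] end [584.4 344.2 105. ] 85.0
[0,0,0.013,0,0,0,0,0,0.013,0,0,0,0,0,0.012,0,0,0,0,0,0.013,0,0,0,0,0,0.013,0,0,0,0,0,0.013,0,0,0,0,0,0.012,0,0,0,0,0,0.013,0,0,0,0,0,0.013,0,0,0] 9
```

Emit:
play_rows(series=[0,0,0.013,0,0,0,0,0,0.013,0,0,0,0,0,0.013,0,0,0,0,0,0.013,0,0,0,0,0,0.013,0,0,0,0,0,0.013,0,0,0,0,0,0.013,0,0,0,0,0,0.013,0,0,0,0,0,0.01,0,0,0,0,0,0.002,0,0,0,0,0,0,0,0,0])

```text
clock: 32.9
eef_pos: [584.6, 344.3, 105.1]
ee_rot: [-3.141, 0.0, 1.483]
contact_force: [-0.7, 0.3, -2.1]
grip_width: 0.483
grasp_force: 73.0
```

Emit:
play_rows(series=[0,0,0.001,0,0,0,0,0,0.001,0,0,0,0,0,0,0,0,0,0,0,0,0,0,0])

```text
clock: 33.23
eef_pos: [585.2, 344.4, 103.8]
ee_rot: [3.141, -0.0, 1.483]
contact_force: [-0.4, -0.5, -2.7]
grip_width: 0.486
grasp_force: 73.0
```

Expected contact is at about 99.7.

Emit:
play_rows(series=[0,0,0.001,0,0,0,0,0,0.001,0,0,0,0,0,0.001,0,0,0,0,0,0.001,0,0,0,0,0,0,0,0,0,0,0,0,0,0,0])

```text
clock: 33.73
eef_pos: [585.1, 344.5, 99.7]
ee_rot: [3.141, -0.0, 1.483]
contact_force: [-1.6, -0.2, 1.9]
grip_width: 0.488
grasp_force: 73.4
```

Contact at the expected height. I release and withdraw, then check the final state.

Emit:
play_rows(series=[0,0,0,0,0,0,0,0,0,0,0,0,0,0,0,0,0,0,0,0,0,0,0,0,0,0,0,0,0,0,0,0,0,0,0,0], fingers=-0.8)

```text
clock: 34.23
eef_pos: [585.2, 344.4, 99.3]
ee_rot: [3.141, -0.0, 1.483]
contact_force: [0.0, 0.5, -1.7]
grip_width: 0.901
grasp_force: 0.0
```

Emit:
play_rows(series=[0,0,-0.015,0,0,0,0,0,-0.025,0,0,0,0,0,-0.03,0,0,0,0,0,-0.03,0,0,0,0,0,-0.03,0,0,0,0,-0.03,0,0,0,0,0,-0.035,0,0,0,0,0,-0.035,0,0,0,0,0,-0.035,0,0,0,0,0,-0.03,0,0,0,0,0,-0.03,0,0,0,0,0,0,0,0,0,0])

```text
clock: 35.23
eef_pos: [386.6, 362.2, 230.0]
ee_rot: [-3.141, -0.0, 1.486]
contact_force: [0.2, -0.3, 0.4]
grip_width: 0.902
grasp_force: 0.0
```

Emit:
play_rows(series=[0.03,-0.02,0,0,0,0,0.03,-0.02,0,0,0,0,0.03,-0.02,0,0,0,0,0.03,-0.02,0,0,0,0,0.02,-0.01,0,0,0,0,0,0,0,0,0,0,0,0,0,0,0,0])

```text
clock: 35.82
eef_pos: [313.2, 509.4, 228.9]
ee_rot: [3.142, 0.0, 1.485]
contact_force: [0.2, 0.7, -0.5]
grip_width: 0.897
grasp_force: 0.0
```

```bash
python3 - <<'E'
from h import *
o=[]
for n,(u,v,w,h) in dict(top=(100,130,310,150),side=(180,110,210,240)).items():
    grab(n,f"pics/{n}8.png"); o.append(cv2.imread(f"pics/{n}8.png")[v:v+h,u:u+w])
a=cv2.resize(o[0],(450,218),interpolation=cv2.INTER_CUBIC)
b=cv2.resize(o[1],(350,400),interpolation=cv2.INTER_CUBIC)
cv2.imwrite("pics/v8.png",np.hstack([cv2.copyMakeBorder(a,0,182,0,0,cv2.BORDER_CONSTANT),b]))
E
```

```text
(no output)
```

View pics/v8.png

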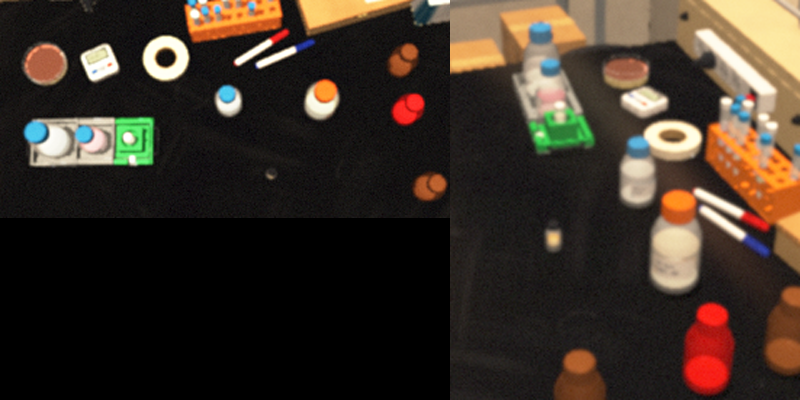

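All three places are filled: large bottle at (50,138), pink at (92,138), vial in the adapter at (130,138), all upright. The bystanders have not moved, so I hand in.

```bash
python3 -c "
from workcell import arm
print(arm.finish_job())"
```

```text
the job is handed in; nothing more can be done
None
```

The carrier is loaded as asked and handed in at about 36 s: adapter seated with its lug in the notch, white-capped vial in the well, pink bottle in the middle bay, large blue-capped bottle in the large bay, and no bystander moved in the last picture; no verdict was returned.

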